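# Close the ink jar after calligraphy class

### The arm

A 6-joint arm with a two-finger parallel gripper is mounted at the origin on the work surface. World frame = base frame: x ahead of the robot, y to its left, z up, the work surface at z = 0. Lengths are in m, angles in rad, forces in N, time in s.
With the tool pointing down it reaches from about 0.35 to 0.85 m from the base axis. Payload 8.1 kg.
Tool frame: the origin (TCP) lies midway between the tips of the shut fingers; the grasp point (between the pads) lies 19 mm behind it (robot.grip_point_offset is the distance from the TCP to the grasp point, in m); z points along the fingers, y is the line along which they close (so a half turn about z gives the same grasp; the last joint's range is limited). The gripper opens to 93 mm and grips with 3 to 60 N. Pads are 15 mm wide; open, the fingers measure 128 mm over their backs; the gripper's body (75 mm by 188 mm) begins 65 mm behind the grasp point.
Start: joints at [-1.307, 0.13, 1.488, -0, 1.523, -0.085], TCP at [0.205, -0.564, 0.219] pointing down, gripper open.
Joint ranges: [-2.96, 2.96], [-0.89, 2.26], [0.02, 2.5], [-1.34, 4.48], [0, 2.73], [-2.66, 2.66]. Speed limits (rad/s): [2.39, 2.39, 2.79, 3.14, 3.14, 3.14].

### API

Orientations are given as a rotation vector (axis times angle).
In Python, from plant import robot, read_camera, job gives the robot as it stands.
- The arm moves only by the shell command python3 -m inch 'ROWS' [FORCE]. ROWS is JSON, one flat list of numbers, 5 for each row, row after row: the shift along the world's x, y, z in mm, then the turn about the world's z in degrees, then the opening in per cent of the stroke, from 0 (shut) to 100 (fully open). In form: [dx, dy, dz, yaw, hand, dx, dy, dz, yaw, hand, ...]. A call has 1 to 10 rows; each row is the pose to reach, as a shift and turn from the pose commanded when the call began; what a row does not reach only later rows make up. A row lasts 1/12 s, in which the tool goes at most 41.7 mm and 7.16 degrees, less where a joint would pass 70% of its speed; a pose out of reach is approached as far as the arm can. A call with a gripper value outside its range is refused whole. The fingers move at their own pace and stop on an object; FORCE is the grip in N (left out, the last holds). Time passes only in rows, so rows that repeat a pose let the fingers close. It gives the time, the measured TCP pose, the force, the opening and the grip force at its end, in the units of the state.
- robot.read_state(): the state, without advancing time (a new reading comes with each control period).
- read_camera(name): name is "scene" or "top" or "wrist"; returns a dict with "image" (384x512x3 uint8, blue, green, red), "K" (3x3 intrinsics, pixels), "extrinsics" (4x4, takes a point from world to camera coordinates); the wrist camera has in their place "mount" (4x4, takes a point from camera to tool coordinates, whose origin is the TCP and whose axes are the flange's). Camera axes: x right, y down, z forward; pixel columns grow to the right and rows downward; lengths in m; the calibration is good to about 2 mm. A picture is of the moment at which its call begins: read the wrist's pose just before it. There is no depth.
- job.close_job(): hands the job in; it is judged then, once.
The state is a dict: "t": time; "q": joint angles; "dq": joint speeds; "joint_torque": joint torques, N m; "tool_pos": TCP position; "orientation": TCP orientation; "force": force on the tool from outside, world axes, zero at the start; "wrist_torque": the same for the moment, N m; "opening": finger opening in m; "gripper_force": force on a finger pad.
Only numpy, scipy, OpenCV 4.12 (cv2) and the standard library are available. Lean on these libraries where they do the work, as an engineer would, in place of code of your own. Each camera call takes 0.05 s, during which the arm holds its last target. There are 200 camera calls.

### The job

On the calligraphy table stand three amber ink bottles, each in a round wooden holder fixed to the table. Screw the black cap of the squat, wide jar fully home (clockwise seen from above) and let go of it. Leave the caps of the tall slim bottle and the small square bottle as they are: they are still in use.

Things in the scene. Friction and masses are not known exactly. Their poses are not given: they have to be found in the camera images.
- jar_cap (a joint): turn of the squat jar's cap about its upright axis, rad: 0 = fully home at a hard stop (where fingers slip), grows anticlockwise seen from above as it is loosened, up to 1.6; starts at 0.7 to 1.2. Tighten clockwise. The cap neither rises nor comes off, has 0.1 Nm of friction and stays where left. The raised pale line on its top, at home, lies over the short pale rib on the jar's shoulder.
- jar_cap_top (a point): centre of the top of the squat jar's cap, 96 mm above the table; z up, x along the cap's line. Cap: round, fluted, black, 50 mm wide, sides from 66 to 96 mm high; grip it from above across any diameter. Amber jar 80 mm wide, shoulder 58 mm high, fixed in a wooden holder 100 mm wide. Other bottles' axes are at least 150 mm away; between them only things under 50 mm high.
- tall_cap_line (a point): not to be disturbed: point on top of the black cap (32 mm diameter, top 125 mm above the table) of the tall slim amber bottle (58 mm diameter), at the outer end of the cap's pale line, 14.4 mm from the axis, so it moves if the cap is turned
- square_cap_line (a point): not to be disturbed: point on top of the black cap (32 mm diameter, top 92 mm above the table) of the small square amber bottle (46 mm wide), at the outer end of the cap's pale line, 14.4 mm from the axis, so it moves if the cap is turned

How it is judged:
At the end, for the whole second after the job is handed in: The squat jar's cap is screwed home, within 0.18 rad (10 degrees) of its stop, and let go; the caps of the tall and the square bottle are within 5 mm (about 20 degrees of turn) of how they stood at the start (value of joint jar_cap below 0.18 rad and distance of each of tall_cap_line, square_cap_line from where it was at the start of the episode below 0.005 m); the robot touches nothing.
It fails at once if the cap of the tall or of the square bottle is turned (its line's end moves 5 mm or more) (distance of any of tall_cap_line, square_cap_line from where it was at the start of the episode above 0.005 m).
It also fails if it takes over 32 s, if anything falls off the work surface, if the arm or the gripper's body presses on something with over 40 N, if the wrist force passes 120 N, or if a joint passes its speed limit or range.

## Working session

There is one attempt and no reset: what is moved stays moved. The work goes in short steps, Python scripts to look and compute and a shell command to move; the robot and the scene stay as the last step left them, time stands still between calls to the robot, and variables do not carry over. Pictures are saved under pics/ and viewed, at most 10 in all, crops included, and the job is handed in when it is done.

```bash
mkdir -p pics; python3 - <<'E'
from plant import robot, read_camera
import cv2,numpy as np
a=read_camera("scene");b=read_camera("top")
np.savez("cams.npz",**{n+k:c[k] for n,c in(("s",a),("t",b)) for k in("image","K","extrinsics")})
cv2.imwrite("pics/scene.png",a["image"]);cv2.imwrite("pics/top.png",cv2.resize(b["image"],(800,600)))
print(robot.read_state()["t"],robot.read_state()["orientation"])
E
```

```text
0.1 [-3.09230267e+00 -5.44776708e-01  2.68419827e-04]
```

View pics/top.png

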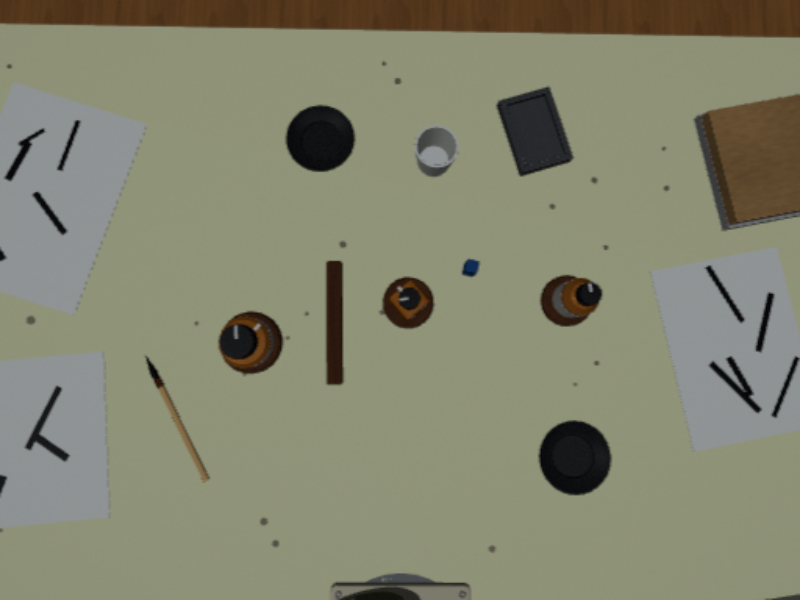

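View pics/scene.png

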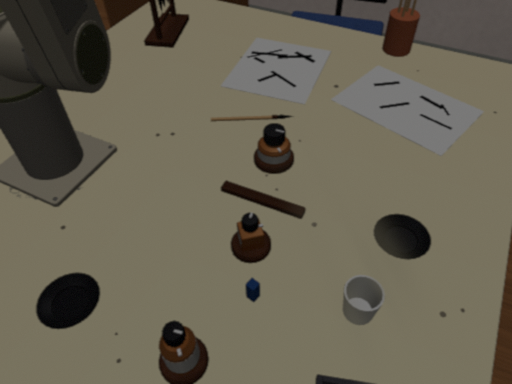

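The top view (800x600) shows the squat jar's cap at about (240,342), with its line at about (236,331) and a pale rib at about (258,326). The square bottle is at about (408,300) and the tall one at about (585,295). The gripper is outside both views.

```bash
cat > h.py <<'E'
import numpy as np,cv2
def plane(K,E,uv,z):
    R,t=E[:3,:3],E[:3,3]; c=-R.T@t; d=R.T@np.linalg.inv(K)@np.array([*uv,1.]); return c+d*(z-c[2])/d[2]
def blob(mask):
    n,l,s,c=cv2.connectedComponentsWithStats(mask.astype(np.uint8)); i=1+np.argmax(s[1:,4]); return l==i,s[i],c[i]
E
python3 - <<'E'
from h import *
d=np.load("cams.npz")
for n,(x0,y0,x1,y1),f in(("t",(135,195,185,242),1),("s",(250,115,300,172),1)):
    im=d[n+"image"];K=d[n+"K"];E=d[n+"extrinsics"]
    c=im[y0:y1,x0:x1]
    m,s,_=blob(c.max(2)<48)
    h=cv2.convexHull(np.argwhere(m)[:,::-1].astype(np.float32))
    (cx,cy),r=cv2.minEnclosingCircle(h)
    print(n,s,cx+x0,cy+y0,r,plane(K,E,(cx+x0,cy+y0),.096),plane(K,E,(cx+x0,cy+y0),.085),plane(K,E,(cx+x0+r,cy+y0),.096))
    cv2.imwrite(f"pics/{n}c.png",cv2.resize(c,None,fx=8,fy=8,interpolation=cv2.INTER_CUBIC))
a=cv2.imread("pics/tc.png");b=cv2.imread("pics/sc.png");H=max(a.shape[0],b.shape[0])
p=lambda x:cv2.copyMakeBorder(x,0,H-x.shape[0],0,0,0)
cv2.imwrite("pics/both.png",np.hstack([p(a),p(b)]))
E
```

```text
t [  6  13  24  22 395] 152.36486434936523 218.3918914794922 11.923967361450195 [0.47945988 0.24205611 0.096     ] [0.4796302  0.24500535 0.085     ] [0.47967376 0.21491862 0.096     ]
s [  5  34  38  23 418] 273.5 158.0 19.163867950439453 [0.51958109 0.15832487 0.096     ] [0.51483644 0.16875464 0.085     ] [0.55674942 0.17629459 0.096     ]
```

View pics/both.png

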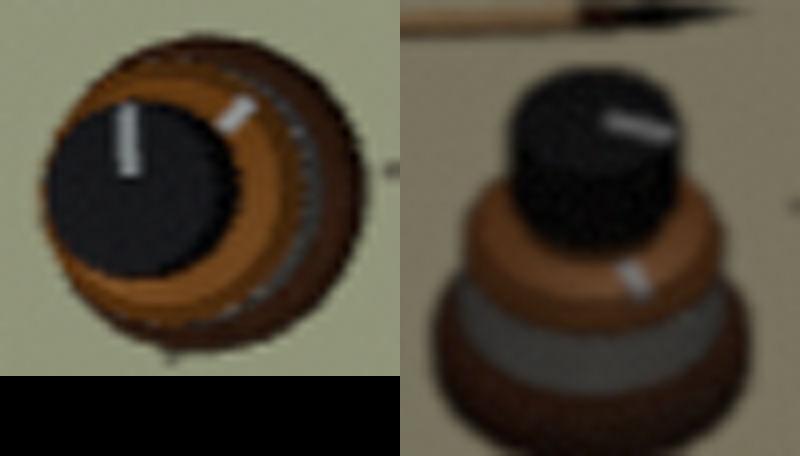

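The crop is clear. The cap top is centred at crop (134,189), with its line pointing almost along +x and the rib at about (238,115), so the turn is roughly 50° clockwise. In the scene crop the cap top's centre is at about (597,125). I'll work out the exact figures next.

```bash
python3 - <<'E'
from h import *
from plant import robot
d=np.load("cams.npz")
T=lambda u,v,z:plane(d["tK"],d["textrinsics"],(135+(u+.5)/8-.5,195+(v+.5)/8-.5),z)
S=lambda u,v,z:plane(d["sK"],d["sextrinsics"],(250+(u-400+.5)/8-.5,115+(v+.5)/8-.5),z)
c=T(134,189,.096);print(c,S(597,125,.096), "diam",T(47,189,.096)-T(222,189,.096))
l=T(127,105,.096)-c;r=T(247,105,.058)-c
l2=T(127,105,.096)-T(130,175,.096);r2=T(250,103,.058)-T(225,128,.058)
for v in(l,r,l2,r2):print(np.degrees(np.arctan2(v[1],v[0])),np.linalg.norm(v[:2]))
print((c-robot.read_state()["tool_pos"])*1e3)
E
```

```text
[0.47990607 0.24446773 0.096     ] [0.48174861 0.24237183 0.096     ] diam [-0.00039261  0.04975795  0.        ]
6.948888807659852 0.024126223225440856
-40.86611079023586 0.03429613194210467
4.6586335850315805 0.020040170592355327
-43.67685226489021 0.010421918805976647
[ 274.98214776  807.83229679 -121.69076589]
```

Both views agree to 2 mm: centre (0.481, 0.2435), measured diameter 50 mm, turn about 48° clockwise. I'll move above it at the present height, yawing +100° on the way to leave the wrist room to turn back.

```bash
python3 -m inch '[25,32,0,7,100, 50,64,0,14,100, 75,96,0,21,100, 100,128,0,28,100, 125,160,0,35,100, 150,192,0,42,100, 175,224,0,49,100, 200,256,0,56,100, 225,288,0,63,100, 250,320,0,70,100]' 30
python3 -m inch '[3,40,0,5,100, 6,80,0,10,100, 9,120,0,15,100, 12,160,0,20,100, 15,200,0,25,100, 18,240,0,30,100, 20,280,0,30,100, 22,320,0,30,100, 24,360,0,30,100, 26,400,0,30,100]'
python3 -m inch '[0,40,0,0,100, 0,80,0,0,100, 0,87,0,0,100, 0,87,0,0,100, 0,87,0,0,100]'
python3 - <<'E'
from plant import robot,read_camera
import cv2,numpy as np
s=robot.read_state();c=read_camera("wrist")
np.savez("w.npz",image=c["image"],K=c["K"],mount=c["mount"],p=s["tool_pos"],o=s["orientation"])
cv2.imwrite("pics/w.png",c["image"]);print(s["q"],s["tool_pos"],s["orientation"])
R=cv2.Rodrigues(np.array(s["orientation"]))[0];T=np.eye(4);T[:3,:3]=R;T[:3,3]=s["tool_pos"]
E=np.linalg.inv(T@c["mount"])
for q in([.481,.2435,.096],[.506,.2435,.096],[.481,.2685,.096]):
    v=c["K"]@(E@np.array([*q,1]))[:3];print(v[:2]/v[2])
E
```

```text
t: 0.93
tool_pos: [0.4558, -0.2419, 0.2184]
orientation: [-2.215, -2.228, 0.0]
force: [0.1, -0.7, 0.7]
opening: 0.0927
gripper_force: 0.0
t: 1.77
tool_pos: [0.4805, 0.1581, 0.2184]
orientation: [-1.571, -2.72, 0.0]
force: [0.3, 0.4, -0.6]
opening: 0.093
gripper_force: 0.0
t: 2.18
tool_pos: [0.4807, 0.2429, 0.218]
orientation: [-1.569, -2.721, 0.002]
force: [-0.1, -0.2, 0.6]
opening: 0.0932
gripper_force: 0.0
[ 3.73056405e-01 -3.40883361e-02  1.65908873e+00 -6.16802564e-04
  1.51791343e+00 -1.51625678e-01] [0.48071677 0.24287674 0.2180376 ] [-1.56910513e+00 -2.72127643e+00  2.22469262e-03]
[257.75926544 187.57555158]
[277.07715786 198.47502106]
[269.23653484 168.18921052]
```

View pics/w.png

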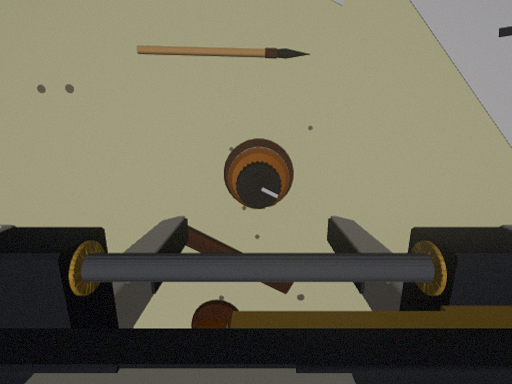

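The wrist view puts the cap at (259,185), against a predicted (258,188). That is within 3 mm, so I'll shift +2 mm in y, go down and grip.

```bash
python3 -m inch '[0,2,-35,0,100, 0,2,-70,0,100, 0,2,-105,0,100, 0,2,-130,0,100, 0,2,-140,0,100, 0,2,-150,0,100, 0,2,-150,0,100, 0,2,-150,0,100]' 30
python3 -m inch '[0,0,0,0,30, 0,0,0,0,30, 0,0,0,0,30, 0,0,0,0,30, 0,0,0,0,30, 0,0,0,0,30, 0,0,0,0,30, 0,0,0,0,30, 0,0,0,0,30, 0,0,0,0,30]' 30
```

```text
t: 2.9
tool_pos: [0.482, 0.2448, 0.0699]
orientation: [1.572, 2.719, 0.002]
force: [-0.4, 0.4, -0.0]
opening: 0.0934
gripper_force: 0.0
t: 3.73
tool_pos: [0.4806, 0.245, 0.0687]
orientation: [-1.571, -2.72, 0.001]
force: [-4.4, -1.7, 5.3]
opening: 0.0491
gripper_force: 30.0
```

The fingers are stopped at 49 mm on the 50 mm cap, gripping with 30 N. Next is the clockwise turn, about 48° plus a margin.

```bash
python3 -m inch '[0,0,0,-6,30, 0,0,0,-12,30, 0,0,0,-18,30, 0,0,0,-24,30, 0,0,0,-30,30, 0,0,0,-36,30, 0,0,0,-42,30, 0,0,0,-47,30, 0,0,0,-52,30, 0,0,0,-52,30]'
python3 -c "
from plant import robot
s=robot.read_state();print(s['wrist_torque'],s['force'],s['q'])"
```

```text
t: 4.57
tool_pos: [0.4809, 0.2453, 0.0686]
orientation: [-2.607, -1.752, 0.0]
force: [-4.6, -0.5, 3.8]
opening: 0.0493
gripper_force: 30.0
[-0.17202889  0.54019442  0.23100767] [-4.58073158 -0.47480023  3.80157798] [3.76599867e-01 9.44048793e-02 1.81012584e+00 3.55613210e-05
 1.23732987e+00 7.63987463e-01]
```

```bash
python3 -m inch '[0,0,0,-4,30, 0,0,0,-8,30, 0,0,0,-12,30, 0,0,0,-12,30]'
python3 -c "
from plant import robot
s=robot.read_state();print(s['wrist_torque'],s['force'])"
```

```text
t: 4.9
tool_pos: [0.4812, 0.2454, 0.0687]
orientation: [-2.774, -1.475, -0.001]
force: [-0.9, 0.6, 2.6]
opening: 0.0494
gripper_force: 30.0
[0.07678119 0.27825773 0.30899535] [-0.90655547  0.61754366  2.57954289]
```

The torque has risen, which fits the stop with the fingers slipping. I'll release, rise and look.

```bash
python3 -m inch '[0,0,0,0,100, 0,0,0,0,100, 0,0,0,0,100, 0,0,0,0,100, 0,0,0,0,100, 0,0,0,0,100, 0,0,0,0,100, 0,0,0,0,100]'
python3 -m inch '[0,0,35,0,100, 0,0,70,0,100, 0,0,105,0,100, 0,0,140,0,100, 0,0,150,0,100, 0,0,150,0,100, 0,0,150,0,100]'
python3 - <<'E'
from plant import robot,read_camera
import cv2,numpy as np
c=read_camera("wrist");im=c["image"][125:225,200:320]
t=read_camera("scene")["image"][115:172,250:300]
a=cv2.resize(im,(480,400),interpolation=cv2.INTER_CUBIC);b=cv2.resize(t,(300,400),interpolation=cv2.INTER_CUBIC)
cv2.imwrite("pics/after.png",np.hstack([a,b]))
E
```

```text
t: 5.57
tool_pos: [0.4811, 0.2451, 0.0687]
orientation: [-2.774, -1.475, -0.0]
force: [0.6, -0.4, 0.4]
opening: 0.0922
gripper_force: 0.0
t: 6.15
tool_pos: [0.4813, 0.2452, 0.2185]
orientation: [2.774, 1.475, 0.001]
force: [-0.0, 0.5, -0.4]
opening: 0.0938
gripper_force: 0.0
```

View pics/after.png

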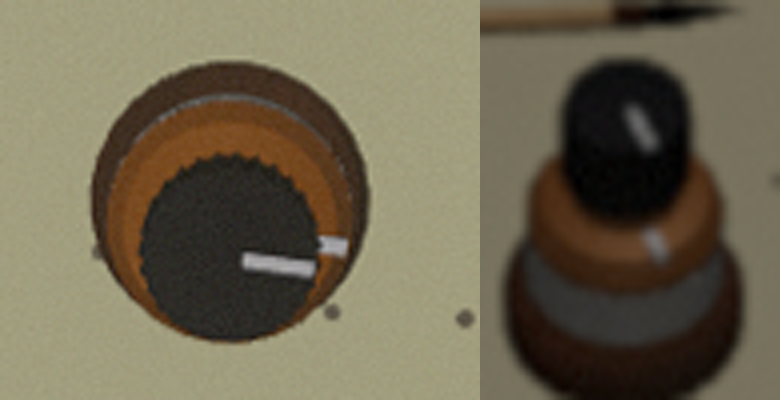

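In the wrist crop the cap line runs (244,260) to (315,269) and the rib (318,241) to (347,247). They are parallel within about 5°, and the scene crop agrees, so the cap is home. The gripper is 150 mm up and touching nothing.

```bash
python3 -c "
from plant import job
print(job.close_job())"
```

```text
the job is handed in; nothing more can be done
None
```

The squat jar's cap is screwed home (its line matches the rib to within about 5°) and released; the tall and square bottles were never approached, and the job was handed in at about 6 s, with no verdict returned.

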